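# Point out a valve port and its spare for the inspection log

### The arm

A 7-joint arm with a two-finger parallel gripper is mounted at the origin on the work surface. World frame = base frame: x ahead of the robot, y to its left, z up, the work surface at z = 0. Lengths are in m, angles in rad, forces in N, time in s.
With the tool pointing down it reaches from about 0.35 to 0.9 m from the base axis. Payload 8.1 kg.
Tool frame: the origin (TCP) lies midway between the tips of the shut fingers; the grasp point (between the pads) lies 19 mm behind it (arm.hold_point_z is the distance from the TCP to the grasp point, in m); x points along the fingers, z is the direction in which the jaws open and shut, and the axes are right-handed (so a half turn about x gives the same grasp; the last joint's range is limited). The gripper opens to 92 mm and grips with 3 to 60 N. Pads are 19 mm wide; open, the fingers measure 130 mm over their backs; the gripper's body (75 mm by 190 mm) begins 47 mm behind the grasp point.
Start: joints at [-1.433, 0.434, 0.025, 1.573, -0.012, 1.134, -0.075], TCP at [0.149, 0.607, 0.227] pointing down, gripper open.
Joint ranges: [-2.62, 2.62], [-0.44, 2.09], [-1.27, 1.32], [0.08, 2.57], [-1.32, 4.46], [0.12, 2], [-2.74, 2.74]. Speed limits (rad/s): [2.22, 2.22, 3.01, 3.01, 3.14, 3.14, 3.14].

### API

Orientations are given as a rotation vector (axis times angle).
In Python, from cell import arm gives the robot as it stands. The module is installed in compiled form; this text tells all that it offers.
- The arm moves only by the tool move_arm, never from a script. Its argument "steps" is text: rows parted by semicolons, each of 5 numbers parted by spaces: the shift along the tool's x, y, z in m, then the turn about the tool's x in rad, then the closure in counts, from 0 (fully open) to 255 (shut). A call has 1 to 10 rows; each row is the pose to reach, as a shift and turn from the pose commanded when the call began, along the tool's axes at that moment; what a row does not reach only later rows make up. A row lasts 1/12 s, in which the tool goes at most 41.7 mm and 7.16 degrees, less where a joint would pass 70% of its speed; a pose out of reach is approached as far as the arm can. A call with a gripper value outside its range is refused whole. The fingers move at their own pace and stop on an object; "squeeze" is the grip in N (left out, the last holds). Time passes only in rows, so rows that repeat a pose let the fingers close. It gives the time, the measured TCP pose, the force and the opening at its end, in the units of the state.
- arm.observe(): the state, without advancing time (a new reading comes with each control period).
- arm.get_image(name): name is "side" or "top"; returns a dict with "img" (384x512x3 uint8, blue, green, red), "z_map" (384x512 float32, m along the optical axis (not along the pixel's ray), 0 where there is no reading), "vfov" (degrees; the focal length in pixels is half the picture's height over the tangent of half this angle, whatever the lens; pixels are square), "cx", "cy" (the principal point, pixels), "k1" (the pictures are not rectified: a ray, as slopes to the right and down, at radius r is drawn at 1 + k1 r^2 times it, then the intrinsics apply), "extrinsics" (4x4, takes a point from camera to world coordinates). Camera axes: x right, y up, looking along -z (the intrinsics and any distortion apply to the point x, -y, -z); pixel columns grow to the right and rows downward; lengths in m; the calibration is good to about 2 mm. A picture is of the moment at which its call begins.
- arm.sign_off(): hands the job in, once; it reports no verdict.
The state is a dict: "clock": time; "joints": joint angles; "dq": joint speeds; "joint_efforts": joint torques, N m; "position": TCP position; "ee_rot": TCP orientation; "force": force on the tool from outside, world axes, zero at the start; "ft_torque": the same for the moment, N m; "width": opening from 0.0 (shut) to 1.0 (fully open).
Only numpy, scipy, OpenCV 4.12 (cv2) and the standard library are available. Lean on these libraries where they do the work, as an engineer would, in place of code of your own. Each camera call takes 0.05 s, during which the arm holds its last target.

### The job

Log the check of a valve port: press the green button down to start the record and let it come back up. Then point from above at the yellow cap on the valve block, fingertips about 2 cm over its top without touching, and stay there for about two seconds; after that point in the same way at the yellow-topped spare coupling in the tray for about two seconds, and finish while still pointing at it. Pick up nothing, do not press the red button, and do not touch the valve block, its caps, the tray, the couplings, or the wrench, screwdriver, bottle and meter.

Things in the scene. Friction and masses are not known exactly. Their poses are not given: they have to be found in the camera images.
- button_green_top (a point): centre of the top face of the green push button, a round plunger 32 mm across in a black collar on top of a grey 70 x 70 mm box standing on the bench; the box with its collar is some 60 mm high; z points up, the button is pressed straight down
- button_green (a joint): travel of the green button: 0 released, 0.006 m fully down; its spring brings it back, fully down takes 5 N
- button_red_top (a point): centre of the top face of the red push button on a box of the same kind; it must not be pressed
- button_red (a joint): travel of the red button, as for the green one
- valve_block: aluminium valve block on two black feet, 56 mm deep (its x), 180 mm long (its y; 208 mm over the brass stubs at the ends), 70 mm high; origin at the centre of its underside. It is fixed. Three ports stand in a row along its y, 60 mm apart, each closed by a coloured screw cap; the caps reach 104 mm above the bench
- tray: black open tray, 200 (its x) x 85 (its y) mm, walls 22 mm high and 4 mm thick, three compartments in a row along its x; fixed; origin at the centre of its underside
- wrench: steel wrench lying flat on the bench, a bystander
- screwdriver: screwdriver lying on the bench, a bystander
- cleaner: blue bottle, 52 mm across, 140 mm high, standing on the bench, a bystander; origin at the centre of its underside
- meter: orange hand-held meter, 140 x 75 x 32 mm, lying on the bench, a bystander; origin at the centre of its underside
- cap_yellow_top (a point): centre of the flat top of the yellow screw cap (34 mm across, 22 mm high) on one port of the valve block; z points up; fixed
- spare_yellow_top (a point): centre of the flat top of the yellow-topped spare coupling: a loose brass coupling, 32 mm across and 52 mm high, 0.12 kg, standing upright in one compartment of the tray; z points up
- cap_yellow: the yellow screw cap itself; origin at the centre of its underside, 22 mm below its top
- spare_yellow: the yellow-topped spare coupling itself; origin at the centre of its underside, 52 mm below its top
- cap_blue_top (a point): centre of the flat top of the blue screw cap (34 mm across, 22 mm high) on one port of the valve block; z points up; fixed
- spare_blue_top (a point): centre of the flat top of the blue-topped spare coupling: a loose brass coupling, 32 mm across and 52 mm high, 0.12 kg, standing upright in one compartment of the tray; z points up
- cap_blue: the blue screw cap itself; origin at the centre of its underside, 22 mm below its top
- spare_blue: the blue-topped spare coupling itself; origin at the centre of its underside, 52 mm below its top
- cap_red_top (a point): centre of the flat top of the red screw cap (34 mm across, 22 mm high) on one port of the valve block; z points up; fixed
- spare_red_top (a point): centre of the flat top of the red-topped spare coupling: a loose brass coupling, 32 mm across and 52 mm high, 0.12 kg, standing upright in one compartment of the tray; z points up
- cap_red: the red screw cap itself; origin at the centre of its underside, 22 mm below its top
- spare_red: the red-topped spare coupling itself; origin at the centre of its underside, 52 mm below its top
Mind the look-alikes: they are no part of the job. What is shaped like the part that bears button_green_top but turquoise is not meant.

How it is judged:
By the outcome, as a careful person would: the job done as asked, in the order asked, and still so for the second after the job is handed in, with the robot touching nothing.
It also fails if it takes over 48 s, if anything falls off the work surface, if the arm or the gripper's body presses on something with over 40 N, if the wrist force passes 120 N, or if a joint passes its speed limit or range.

## Working session

There is one attempt and no reset: what is moved stays moved. The work goes in short steps, Python scripts to look and compute and a tool call to move; the robot and the scene stay as the last step left them, time stands still between calls to the robot, and variables do not carry over. Pictures are saved under pics/ and viewed, and the job is handed in when it is done.

Besides the shell and the picture viewer there is one more tool, called as name(argument=value, ...), one argument or row to a line, values as JSON. move_arm: Moves the arm, as the interface text tells. Its arguments: {"type":"object","properties":{"steps":{"type":"string"},"squeeze":{"type":"number"}},"required":["steps"]}

```bash
mkdir -p pics; cat > h.py <<'E'
import numpy as np, cv2
from cell import arm
def K(d):
    f=d["img"].shape[0]/2/np.tan(np.radians(d["vfov"])/2)
    return np.array([[f,0,d["cx"]],[0,f,d["cy"]],[0,0,1.]])
def slopes(d,uv):
    uv=np.array(uv,float).reshape(-1,1,2)
    return cv2.undistortPointsIter(uv,K(d),np.array([d["k1"],0,0,0.]),None,None,(3,100,1e-12)).reshape(-1,2)
def ray(d,uv):
    s=slopes(d,uv); E=np.array(d["extrinsics"])
    v=np.c_[s[:,0],-s[:,1],-np.ones(len(s))]
    return E[:3,3], v@E[:3,:3].T
def plane(d,uv,z):
    o,v=ray(d,uv); t=(z-o[2])/v[:,2]; return o+v*t[:,None]
def depth(d,uv):
    o,v=ray(d,uv); uv=np.array(uv).reshape(-1,2).round().astype(int)
    return o+v*d["z_map"][uv[:,1],uv[:,0]][:,None]
E
python3 - <<'E'
from h import *
s=arm.observe(); print({k:np.round(v,3) for k,v in s.items()})
for n in("side","top"):
    d=arm.get_image(n); cv2.imwrite(f"pics/{n}0.png",d["img"]); print(n,d["vfov"],d["cx"],d["cy"],d["k1"],np.round(d["extrinsics"],3).tolist())
    np.savez(f"{n}0.npz",**d)
E
```

```text
{'clock': np.float64(0.0), 'joints': array([-1.433,  0.435,  0.025,  1.574, -0.012,  1.134, -0.075]), 'dq': array([-0.001, -0.   , -0.   ,  0.001,  0.   , -0.   ,  0.001]), 'joint_efforts': array([-0.0000e+00, -6.6785e+01,  9.8500e-01, -3.1447e+01, -6.0000e-02,
        4.3000e-02,  0.0000e+00]), 'position': array([0.149, 0.606, 0.226]), 'ee_rot': array([-1.031,  1.315,  1.029]), 'force': array([-0.022, -0.363, -0.419]), 'ft_torque': array([ 0.031, -0.017, -0.047]), 'width': np.float64(1.0)}
side 46.19273310725942 251.99181489719382 193.75286607135857 -0.1317762686551646 [[-0.907, 0.296, -0.3, 0.01], [-0.422, -0.614, 0.668, 0.94], [0.014, 0.732, 0.681, 1.088], [0.0, 0.0, 0.0, 1.0]]
top 50.59631840387635 250.65004090032093 186.57185181064395 -0.004858838185902891 [[0.017, 0.999, -0.041, 0.387], [-0.999, 0.018, 0.027, -0.024], [0.028, 0.041, 0.999, 1.108], [0.0, 0.0, 0.0, 1.0]]
```

View pics/side0.png

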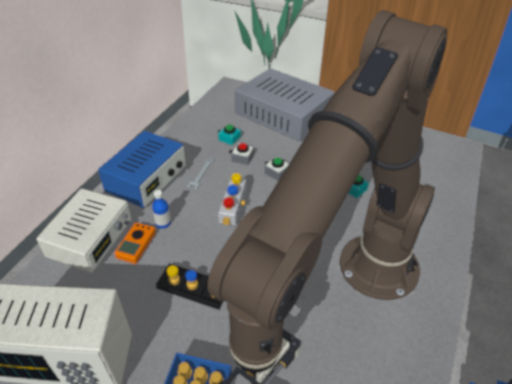

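View pics/top0.png

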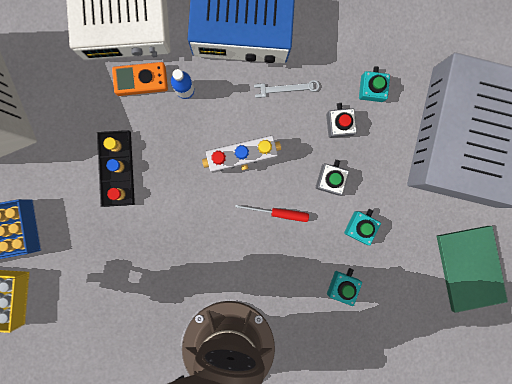

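The top view shows the grey box with a green button at (335,179). The red button is at (344,121), and turquoise look-alikes are at (378,84), (366,229) and (347,290). On the valve block the caps are red (218,157), blue (241,152) and yellow (265,146). The tray spares are yellow (110,144), blue (113,166) and red (114,194). I choose the green button at (335,179), the yellow cap at (265,146) and the yellow spare at (110,144), and check these next.

```bash
python3 - <<'E'
from h import *
def load(n): 
    z=np.load(f"{n}0.npz"); return {k:(z[k] if z[k].ndim else float(z[k])) for k in z}
T=load("top");S=load("side")
def blob(d,lo,hi,roi):
    hsv=cv2.cvtColor(d["img"],cv2.COLOR_BGR2HSV); m=cv2.inRange(hsv,lo,hi)
    x0,y0,x1,y1=roi; mm=np.zeros_like(m); mm[y0:y1,x0:x1]=m[y0:y1,x0:x1]
    n,l,st,c=cv2.connectedComponentsWithStats(mm)
    i=1+np.argmax(st[1:,4]); 
    mm=(l==i).astype(np.uint8)
    (cc,ax,an)=cv2.fitEllipse(max(cv2.findContours(mm,0,1)[0],key=len))
    zz=d["z_map"][l==i]
    return np.array(cc),st[i],np.round(ax,1),mm,c[i]
Y=((20,120,80),(35,255,255));G=((45,80,40),(80,255,255))
for nm,col,h,rt,rs in [("green",G,.066,(320,165,350,195),(262,150,292,175)),("cap",Y,.104,(250,132,280,160),(225,168,245,188)),("spare",Y,.055,(98,132,124,156),(160,258,184,290))]:
    P=[]
    for d,r in((T,rt),(S,rs)):
        c,st,ax,mm,cen=blob(d,*col,r)
        w=depth(d,[cen])[0]; p=plane(d,[c],h)[0]
        print(nm,"ell",c.round(1),"cen",cen.round(1),st,ax,"depth",w.round(3),"plane",p.round(3))
        P.append((ray(d,[cen])))
    (o1,v1),(o2,v2)=P; v1=v1[0];v2=v2[0]
    t=np.linalg.lstsq(np.c_[v1,-v2],o2-o1,rcond=None)[0]
    a=o1+t[0]*v1;b=o2+t[1]*v2; print("  tri",((a+b)/2).round(4),"gap",np.linalg.norm(a-b).round(4))
a=cv2.resize(T["img"][120:215,85:135],None,fx=5,fy=5,interpolation=2)
b=cv2.resize(T["img"][100:200,195:360],None,fx=4,fy=4,interpolation=2)
c=np.zeros((max(a.shape[0],b.shape[0])+0,700+210,3),np.uint8)
c=np.zeros((600,800,3),np.uint8); a=a[:, :130*1] if 0 else cv2.resize(a,(140,266)); c[:266,:140]=a; c[:400,140:800]=b
e=cv2.resize(S["img"][145:195,215:295],None,fx=2.5,fy=2.5,interpolation=2); c[400:400+e.shape[0],:e.shape[1]]=e
e=cv2.resize(S["img"][255:305,150:230],None,fx=4,fy=4,interpolation=2); c[400:600,300:620]=e
cv2.imwrite("pics/crop.png",c)
for n,p in (("redtop",(344,121)),("redcap",(218,157)),("bottle",(179,75)),("turq",(366,229)),("turq2",(347,290)),("turq3",(378,84)),("boxgreen",(323,189))): print(n,depth(T,[p])[0].round(3))
E
```

```text
green ell [335.1 178.5] cen [335.1 178.5] [329 173  13  12 130] [11.5 12.5] depth [ 0.455 -0.27   0.064] plane [ 0.454 -0.27   0.066]
green ell [277.4 161.4] cen [277.4 161.4] [273 158  10   8  64] [7.3 9.1] depth [ 0.451 -0.259  0.064] plane [ 0.45  -0.257  0.066]
  tri [ 0.4557 -0.2734  0.0517] gap 0.0007
cap ell [264.5 146.5] cen [264.4 146.5] [258 140  14  14 156] [12.9 13.7] depth [ 0.529 -0.084  0.099] plane [ 0.528 -0.084  0.104]
cap ell [235.9 178.2] cen [235.9 178.2] [231 173  10  12  88] [ 9.  10.6] depth [ 0.525 -0.071  0.102] plane [ 0.524 -0.069  0.104]
  tri [ 0.5308 -0.0843  0.0894] gap 0.0009
spare ell [109.8 143.2] cen [109.8 143.2] [103 137  15  14 144] [12.  13.6] depth [0.536 0.314 0.054] plane [0.536 0.314 0.055]
spare ell [172.9 274.2] cen [172.9 274.3] [166 265  14  21 220] [12.  21.4] depth [0.526 0.329 0.053] plane [0.526 0.33  0.055]
  tri [0.5367 0.319  0.0359] gap 0.0034
redtop [ 0.606 -0.293  0.062]
redcap [0.5   0.031 0.103]
bottle [0.693 0.127 0.137]
turq [ 0.325 -0.353  0.061]
turq2 [ 0.169 -0.303  0.066]
turq3 [ 0.706 -0.383  0.062]
boxgreen [ 0.428 -0.245  0.038]
```

View pics/crop.png

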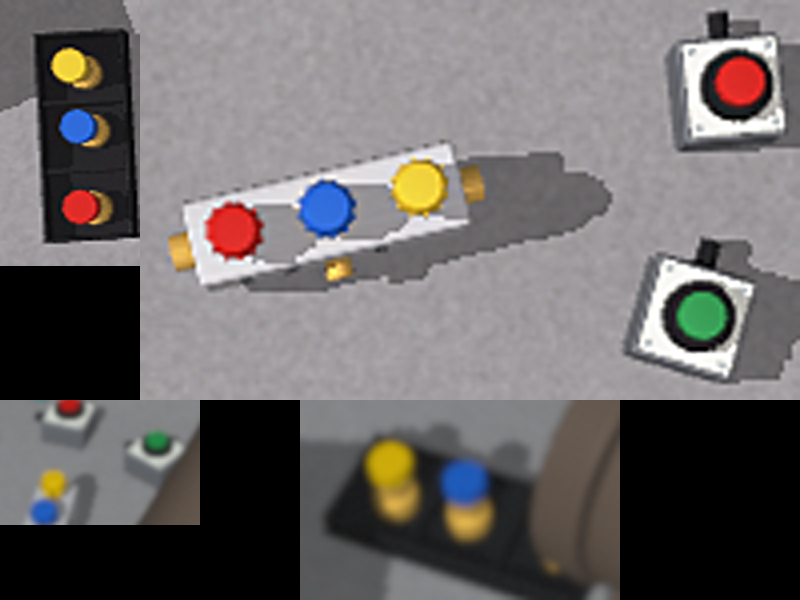

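```bash
python3 - <<'E'
from h import *
def load(n): 
    z=np.load(f"{n}0.npz"); return {k:(z[k] if z[k].ndim else float(z[k])) for k in z}
T=load("top");S=load("side")
uv=np.stack(np.meshgrid(np.arange(0,512,4),np.arange(0,384,4)),-1).reshape(-1,2)
for n,d in(("top",T),("side",S)):
    P=depth(d,uv); ok=(abs(P[:,2])<.012)&(d["z_map"][uv[:,1],uv[:,0]]>0); Q=P[ok]
    print(n,ok.sum(),np.linalg.lstsq(np.c_[Q[:,:2],np.ones(len(Q))],Q[:,2],rcond=None)[0].round(4), Q.min(0).round(2),Q.max(0).round(2))
print("top bolts",depth(T,[(199,319),(258,320)]).round(3).tolist())
for n,d,rs in(("top",T,[(218,157),(241,152),(265,146)]),("side",S,[(228,202),(234,190),(236,178)])):
    print(n,plane(d,rs,.104).round(3).tolist())
# base circle in the side view
P=depth(S,uv); r=np.hypot(P[:,0],P[:,1]); k=(r<.16)&(P[:,2]>.005)&(P[:,2]<.05); print(uv[k][:3],P[k].min(0).round(3),P[k].max(0).round(3),k.sum())
c=cv2.resize(S["img"][220:310,325:435],None,fx=6,fy=6,interpolation=2); cv2.imwrite("pics/base.png",c)
c=cv2.resize(T["img"][294:384,170:290],None,fx=6,fy=6,interpolation=2); cv2.imwrite("pics/baset.png",c)
E
```

```text
top 9193 [-0.0002 -0.0006 -0.0014] [-0.09 -0.78 -0.01] [0.98 0.64 0.01]
side 3466 [-0.0004  0.0004  0.0002] [-0.38 -2.1  -0.01] [1.74 0.63 0.01]
top bolts [[0.077, 0.078, 0.013], [0.076, -0.079, 0.014]]
top [[0.5, 0.031, 0.104], [0.513, -0.026, 0.104], [0.53, -0.085, 0.104]]
side [[0.495, 0.044, 0.104], [0.503, -0.014, 0.104], [0.524, -0.07, 0.104]]
[[360 236]
 [352 240]
 [356 240]] [-0.119 -0.082  0.006] [0.136 0.126 0.049] 127
```

View pics/base.png

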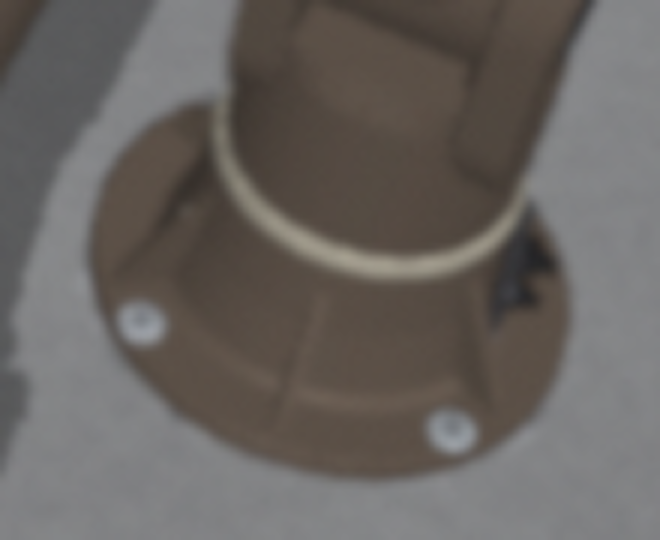

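View pics/baset.png

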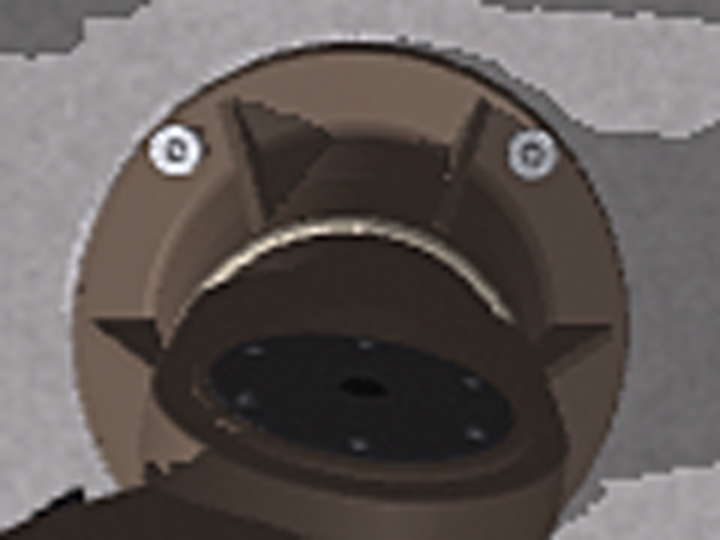

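```bash
cat >> h.py <<'E'
from scipy.spatial.transform import Rotation as Rt
G=np.array([.455,-.270,.065]);C=np.array([.529,-.084,.104]);SP=np.array([.536,.314,.055])
def go(p):
    s=arm.observe();R=Rt.from_rotvec(s["ee_rot"]).as_matrix()
    print("t",round(float(s["clock"]),2),"pos",s["position"].round(4),"F",s["force"].round(2),"q",s["joints"].round(2),"w",s["width"])
    print("shift tool",(R.T@(np.array(p)-s["position"])).round(4)); return R
E
python3 - <<'E'
from h import *
z=np.load("side0.npz"); S={k:(z[k] if z[k].ndim else float(z[k])) for k in z}
print(plane(S,[(348.7,273.7),(400.3,291.8)],.013).round(3))
print(go([.455,-.27,.227]).round(3))
print(go([.35,.25,.24]).round(1))
E
```

```text
[[ 0.077  0.079  0.013]
 [-0.081  0.079  0.013]]
t 0.1 pos [0.149  0.6065 0.226 ] F [ 0.69 -0.25 -0.75] q [-1.43  0.44  0.02  1.57 -0.01  1.13 -0.08] w 1.0030441775403445
shift tool [ 2.000e-04 -5.063e-01 -7.782e-01]
[[-0.    -0.971  0.239]
 [-0.001  0.239  0.971]
 [-1.    -0.    -0.001]]
t 0.1 pos [0.149  0.6065 0.226 ] F [ 0.69 -0.25 -0.75] q [-1.43  0.44  0.02  1.57 -0.01  1.13 -0.08] w 1.0030441775403445
shift tool [-0.0135 -0.2803 -0.2983]
[[-0.  -1.   0.2]
 [-0.   0.2  1. ]
 [-1.  -0.  -0. ]]
```

move_arm(
  steps="-0.004 -0.027 -0.03 0 255;-0.014 -0.054 -0.06 0 255;-0.014 -0.081 -0.09 0 255;-0.014 -0.108 -0.12 0 255;-0.014 -0.135 -0.15 0 255;-0.014 -0.162 -0.18 0 255;-0.014 -0.189 -0.21 0 255;-0.014 -0.216 -0.24 0 255;-0.014 -0.243 -0.27 0 255;-0.014 -0.27 -0.3 0 255",
  squeeze=5,
)

```text
clock: 0.93
position: [0.34, 0.2492, 0.2407]
ee_rot: [-1.03, 1.314, 1.03]
force: [0.6, 0.2, 0.4]
width: 0.325
```

```bash
python3 - <<'E'
from h import *
go([.455,-.27,.24]); go([.42,.0,.24])
E
```

```text
t 0.93 pos [0.34   0.2492 0.2407] F [0.62 0.23 0.42] q [-0.95  0.08  0.21  2.03 -0.02  1.04  0.6 ] w 0.3245000756725681
shift tool [ 0.0006 -0.2355 -0.4768]
t 0.93 pos [0.34   0.2492 0.2407] F [0.62 0.23 0.42] q [-0.95  0.08  0.21  2.03 -0.02  1.04  0.6 ] w 0.3245000756725681
shift tool [ 0.0006 -0.1371 -0.2229]
```

move_arm(
  steps="0 -0.018 -0.036 0 255;0 -0.036 -0.072 0 255;0 -0.054 -0.108 0 255;0 -0.072 -0.144 0 255;0 -0.09 -0.18 0 255;0 -0.108 -0.216 0 255;0 -0.126 -0.252 0 255;0 -0.144 -0.288 0 255;0 -0.162 -0.324 0 255;0 -0.18 -0.36 0 255",
)

```text
clock: 1.77
position: [0.4285, -0.1432, 0.2408]
ee_rot: [-1.03, 1.313, 1.03]
force: [0.8, 1.0, 1.2]
width: 0.004
```

```bash
python3 - <<'E'
from h import *
go([.455,-.27,.12])
E
```

```text
t 1.77 pos [ 0.4285 -0.1432  0.2408] F [0.8  0.95 1.16] q [-0.39  0.14  0.68  1.99 -0.1   1.04  1.67] w 0.0038352838012097818
shift tool [ 0.1208 -0.0559 -0.1169]
```

move_arm(
  steps="0 -0.018 -0.036 0 255;0 -0.036 -0.072 0 255;0 -0.05 -0.105 0 255;0 -0.056 -0.117 0 255;0.02 -0.056 -0.117 0 255;0.05 -0.056 -0.117 0 255;0.08 -0.056 -0.117 0 255;0.11 -0.056 -0.117 0 255;0.13 -0.056 -0.117 0 255;0.13 -0.056 -0.117 0 255",
)

```text
clock: 2.6
position: [0.4526, -0.2667, 0.1069]
ee_rot: [-1.025, 1.317, 1.036]
force: [0.2, 0.6, -0.6]
width: 0.007
```

```bash
python3 - <<'E'
from h import *
go([.455,-.27,.08])
for n in("side","top"):
    d=arm.get_image(n); np.savez(f"{n}1.npz",**d)
    w=d["img"][120:220,225:325] if n=="side" else d["img"][130:230,270:400]
    cv2.imwrite(f"pics/{n}1.png",cv2.resize(w,None,fx=6,fy=6,interpolation=2))
E
```

```text
t 2.6 pos [ 0.4526 -0.2667  0.1069] F [ 0.24  0.62 -0.61] q [-0.03  0.47  0.64  1.99 -0.38  0.81  2.15] w 0.006676156181067286
shift tool [ 0.0269 -0.0033 -0.0026]
```

View pics/side1.png

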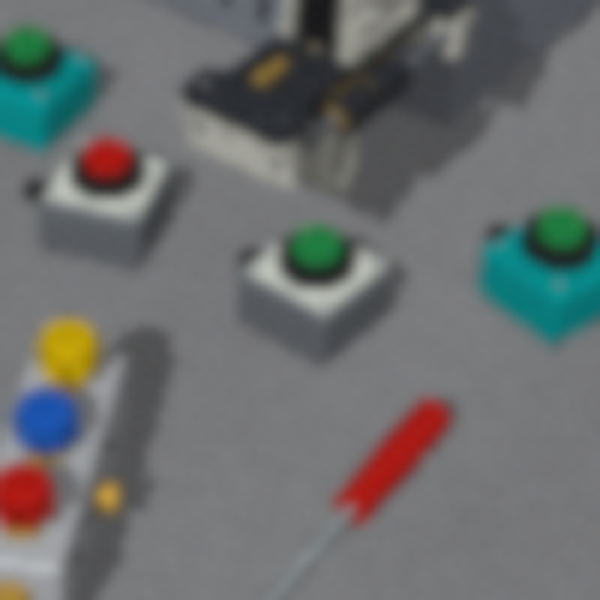

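View pics/top1.png

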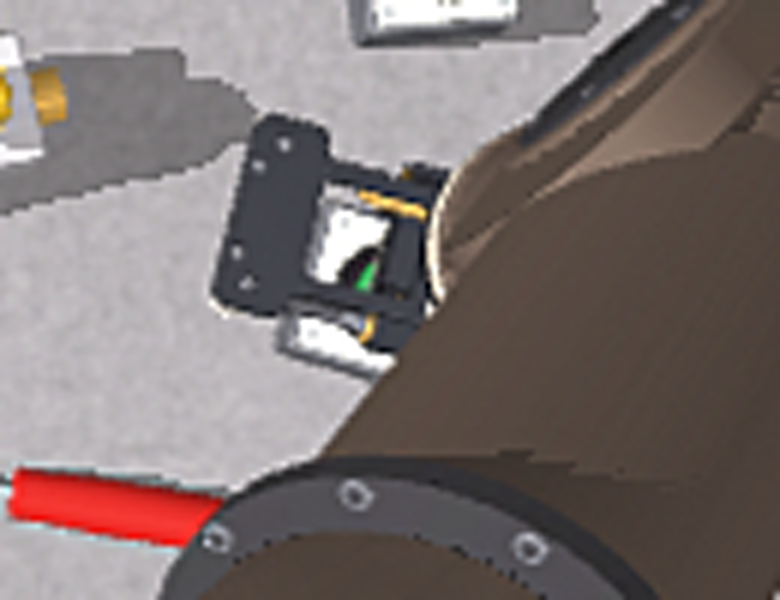

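```bash
cat >> h.py <<'E'
def proj(d,P):
    E=np.array(d["extrinsics"]); q=(np.atleast_2d(P)-E[:3,3])@E[:3,:3]
    q=q*[1,-1,-1]
    return cv2.projectPoints(q,np.zeros(3),np.zeros(3),K(d),np.array([d["k1"],0,0,0.]))[0].reshape(-1,2)
def load(n): 
    z=np.load(n); return {k:(z[k] if z[k].ndim else float(z[k])) for k in z}
E
python3 - <<'E'
from h import *
d=load("side1.npz"); p=arm.observe()["position"]; print(p)
print(proj(d,[p,p+[0,0,.06],G,G+[0,0,-.006]]).round(1)); 
im=cv2.resize(d["img"][120:190,240:320],None,fx=9,fy=9,interpolation=2)
for q,c in zip(proj(d,[p,p+[0,0,.06],G]),[(0,0,255),(255,0,255),(255,255,0)]):
    cv2.drawMarker(im,tuple(int(v) for v in ((q-[240,120])+.5)*9),c,0,20,1)
cv2.imwrite("pics/s1b.png",im)
print(depth(d,[(282,149),(282,147),(280,145)]).round(3))
E
```

```text
[ 0.45465073 -0.26833458  0.11067524]
[[278.  149.4]
 [278.9 135.7]
 [277.5 159.1]
 [277.4 160.4]]
[[ 0.441 -0.271  0.115]
 [ 0.443 -0.276  0.12 ]
 [ 0.445 -0.258  0.14 ]]
```

View pics/s1b.png

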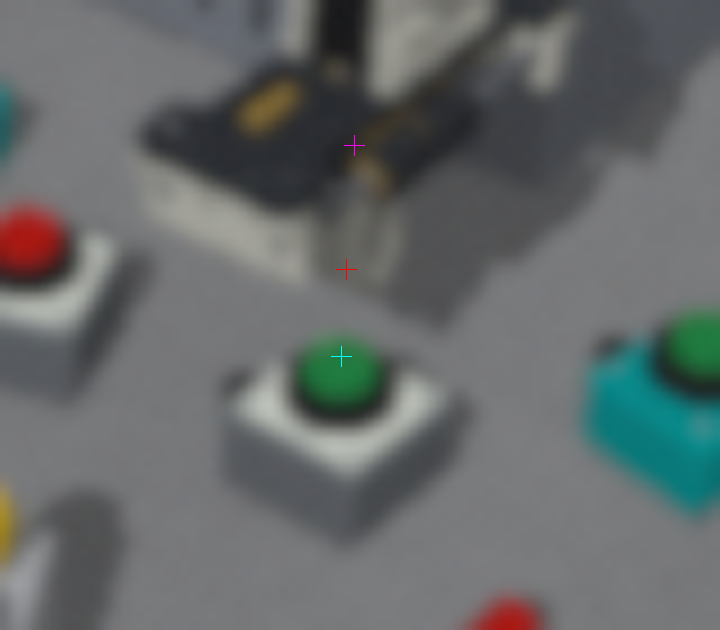

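```bash
python3 - <<'E'
from h import *
R=go(G+[0,0,.005]);print(R.round(3))
d=arm.get_image("side")
u,v=np.meshgrid(np.arange(255,300),np.arange(125,160)); uv=np.c_[u.ravel(),v.ravel()]
P=depth(d,uv); p=arm.observe()["position"]
for z0,z1 in((.095,.11),(.11,.12),(.12,.135),(.135,.15),(.15,.17)):
    k=(P[:,2]>z0)&(P[:,2]<z1)&(np.hypot(*(P-p)[:,:2].T)<.12)
    print(z0,k.sum(),P[k].mean(0).round(3) if k.any() else "",P[k].min(0).round(3) if k.any() else "",P[k].max(0).round(3)if k.any() else "", uv[k].min(0) if k.any() else "",uv[k].max(0)if k.any() else "")
E
```

```text
t 2.7 pos [ 0.4547 -0.2683  0.1107] F [-0.6   0.37  0.37] q [-0.03  0.47  0.64  1.98 -0.38  0.81  2.15] w 0.008318511767072453
shift tool [ 0.0407 -0.0008 -0.0015]
[[-0.002 -0.971  0.239]
 [ 0.     0.239  0.971]
 [-1.     0.002 -0.   ]]
0.095 0     
0.11 7 [ 0.447 -0.268  0.115] [ 0.443 -0.276  0.111] [ 0.45  -0.256  0.12 ] [278 147] [282 150]
0.12 30 [ 0.451 -0.261  0.128] [ 0.443 -0.286  0.121] [ 0.466 -0.247  0.135] [274 143] [283 149]
0.135 26 [ 0.451 -0.257  0.142] [ 0.442 -0.281  0.136] [ 0.464 -0.245  0.15 ] [274 142] [283 146]
0.15 14 [ 0.448 -0.256  0.155] [ 0.443 -0.27   0.15 ] [ 0.453 -0.245  0.164] [277 140] [282 144]
```

move_arm(
  steps="0.02 -0.001 -0.001 0 255;0.034 -0.001 -0.001 0 255;0.04 -0.001 -0.001 0 255;0.042 -0.001 -0.001 0 255;0.042 -0.001 -0.001 0 255;0.043 -0.001 -0.001 0 255;0.044 -0.001 -0.001 0 255;0.044 -0.001 -0.001 0 255",
)

```text
clock: 3.42
position: [0.4562, -0.2696, 0.0672]
ee_rot: [-1.031, 1.313, 1.029]
force: [0.2, -0.6, 0.2]
width: 0.008
```

```bash
python3 - <<'E'
from h import *
go(G)
d=arm.get_image("side")
cv2.imwrite("pics/s2.png",cv2.resize(d["img"][120:190,240:320],None,fx=9,fy=9,interpolation=2))
E
```

```text
t 3.42 pos [ 0.4562 -0.2696  0.0672] F [ 0.23 -0.62  0.19] q [ 0.01  0.53  0.59  2.01 -0.44  0.72  2.2 ] w 0.0075833006748559145
shift tool [ 0.0022  0.0011 -0.0007]
```

View pics/s2.png

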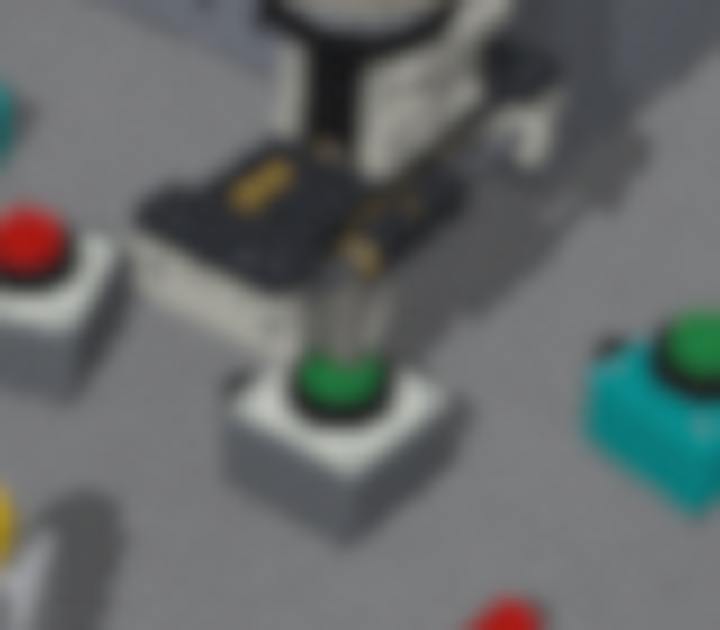

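move_arm(
  steps="0 0.001 0.002 0 255;0.001 0.001 0.002 0 255;0.002 0.001 0.002 0 255;0.003 0.001 0.002 0 255;0.004 0.001 0.002 0 255;0.005 0.001 0.002 0 255;0.005 0.001 0.002 0 255",
)

```text
clock: 4.05
position: [0.4554, -0.2672, 0.0616]
ee_rot: [-1.03, 1.313, 1.03]
force: [-0.7, 0.9, 2.1]
width: 0.008
```

move_arm(
  steps="0.001 0 0 0 255;0.002 0 0 0 255;0.002 0 0 0 255",
)

```text
clock: 4.3
position: [0.4554, -0.2672, 0.0596]
ee_rot: [-1.03, 1.313, 1.03]
force: [0.4, 1.6, 3.7]
width: 0.01
```

move_arm(
  steps="0.001 0 0 0 255;0.001 0 0 0 255",
)

```text
clock: 4.47
position: [0.4554, -0.2672, 0.0586]
ee_rot: [-1.03, 1.313, 1.03]
force: [0.3, 2.6, 5.1]
width: 0.003
```

move_arm(
  steps="0.001 0 0 0 255;0.001 0 0 0 255",
)

```text
clock: 4.63
position: [0.4554, -0.2672, 0.0582]
ee_rot: [-1.03, 1.313, 1.03]
force: [-1.4, 3.6, 11.4]
width: 0.005
```

move_arm(
  steps="0 0 0 0 255;-0.003 0 0 0 255;-0.008 0 0 0 255;-0.02 0 0 0 255;-0.05 0 0 0 255;-0.085 0 0 0 255;-0.115 0 0 0 255;-0.13 0 0 0 255;-0.13 0 0 0 255;-0.13 0 0 0 255",
)

```text
clock: 5.47
position: [0.4557, -0.2677, 0.1888]
ee_rot: [-1.031, 1.312, 1.028]
force: [0.6, 0.1, 0.2]
width: 0.003
```

```bash
python3 - <<'E'
from h import *
go(C+[0,0,.085])
d=arm.get_image("side")
cv2.imwrite("pics/s3.png",cv2.resize(d["img"][110:220,200:320],None,fx=5,fy=5,interpolation=2))
E
```

```text
t 5.47 pos [ 0.4557 -0.2677  0.1888] F [0.6  0.11 0.2 ] q [-0.1   0.36  0.71  1.9  -0.28  0.98  2.06] w 0.003056424317038222
shift tool [-1.000e-04 -2.740e-02  1.959e-01]
```

View pics/s3.png

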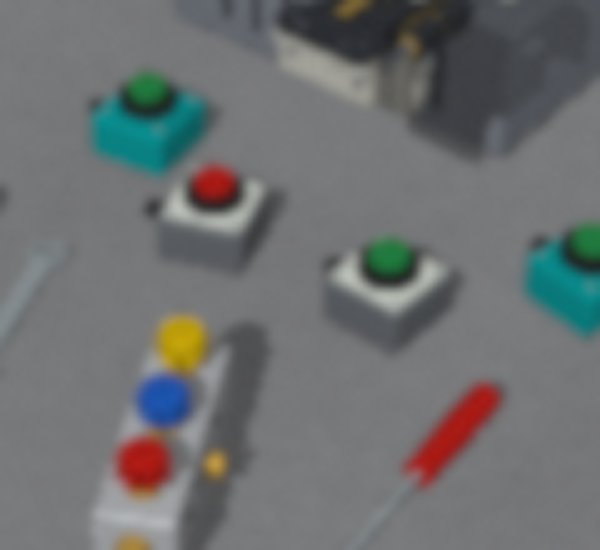

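move_arm(
  steps="0 -0.005 0.03 0 255;0 -0.01 0.07 0 255;0 -0.015 0.11 0 255;0 -0.02 0.15 0 255;0 -0.025 0.18 0 255;0 -0.027 0.196 0 255;0 -0.027 0.196 0 255;0.02 -0.027 0.196 0 255;0.02 -0.027 0.196 0 255;0.02 -0.027 0.196 0 255",
)

```text
clock: 6.35
position: [0.5267, -0.0841, 0.1665]
ee_rot: [-1.028, 1.317, 1.031]
force: [-0.0, -0.3, 0.3]
width: 0.004
```

```bash
python3 - <<'E'
from h import *
go(C+[0,0,.021])
d=arm.get_image("side"); im=d["img"][130:240,180:300]
p=arm.observe()["position"]; 
im=cv2.resize(im,None,fx=5,fy=5,interpolation=2)
for q,c in zip(proj(d,[p,C]),[(0,0,255),(255,0,255)]):
    cv2.drawMarker(im,tuple(int(v) for v in ((q-[180,130])+.5)*5),c,0,20,1)
cv2.imwrite("pics/s4.png",im)
d=arm.get_image("top");cv2.imwrite("pics/t4.png",cv2.resize(d["img"][90:240,170:370],None,fx=4,fy=4,interpolation=2))
E
```

```text
t 6.35 pos [ 0.5267 -0.0841  0.1665] F [-0.03 -0.33  0.29] q [-0.43  0.4   0.66  1.91 -0.3   0.94  1.7 ] w 0.0037655387320552477
shift tool [ 0.0415 -0.0023  0.0007]
```

View pics/s4.png

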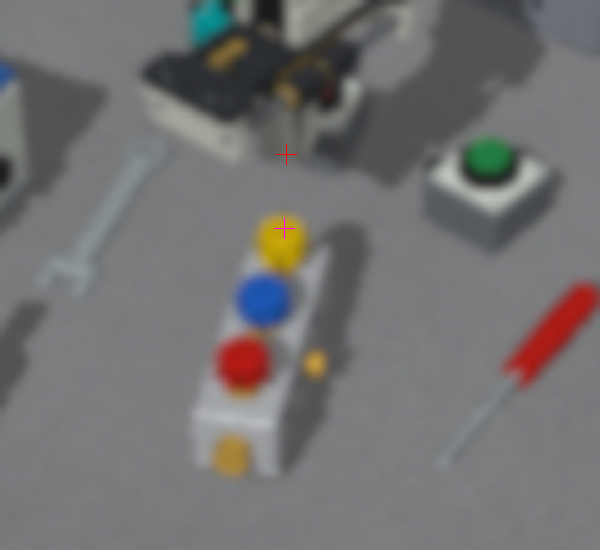

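View pics/t4.png

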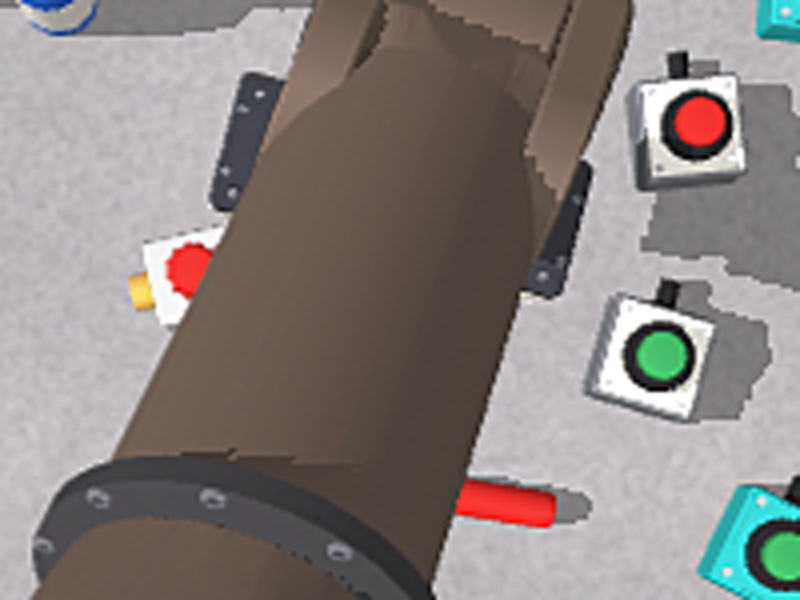

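move_arm(
  steps="0.01 -0.001 0.001 0 255;0.02 -0.001 0.001 0 255;0.03 -0.001 0.001 0 255;0.037 -0.001 0.001 0 255;0.04 -0.001 0.001 0 255;0.04 -0.001 0.001 0 255;0.04 -0.001 0.001 0 255",
)

```text
clock: 7.03
position: [0.5295, -0.0828, 0.1276]
ee_rot: [-1.03, 1.314, 1.03]
force: [-0.4, -0.5, -0.9]
width: 0.006
```

```bash
python3 - <<'E'
from h import *
go([.529,-.083,.124])
d=arm.get_image("side"); im=d["img"][150:220,200:280]
cv2.imwrite("pics/s5.png",cv2.resize(im,None,fx=8,fy=8,interpolation=2))
E
```

```text
t 7.03 pos [ 0.5295 -0.0828  0.1276] F [-0.39 -0.53 -0.92] q [-0.4   0.45  0.63  1.95 -0.34  0.85  1.74] w 0.005898338004408291
shift tool [ 0.0036  0.0004 -0.0003]
```

View pics/s5.png

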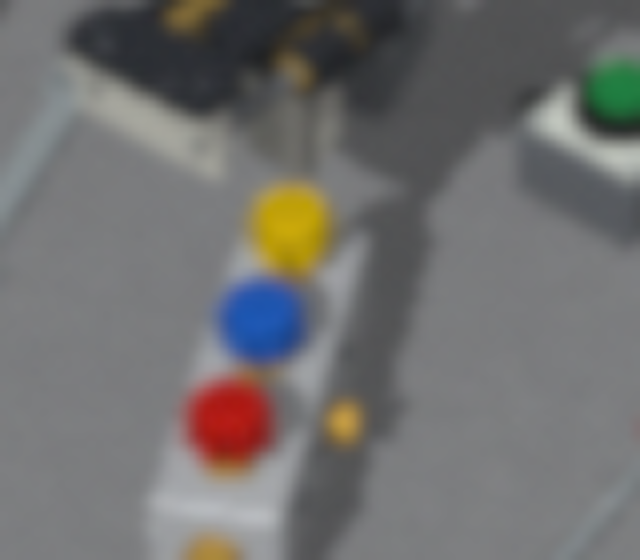

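move_arm(
  steps="0.002 -0.001 0 0 255;0.0035 -0.001 0 0 255;0.0035 -0.001 0 0 255;0.0035 -0.001 0 0 255;0.0035 -0.001 0 0 255;0.0035 -0.001 0 0 255;0.0035 -0.001 0 0 255;0.0035 -0.001 0 0 255;0.0035 -0.001 0 0 255;0.0035 -0.001 0 0 255",
)

```text
clock: 7.92
position: [0.5305, -0.0829, 0.1242]
ee_rot: [-1.03, 1.314, 1.03]
force: [0.2, -0.1, 0.6]
width: 0.006
```

move_arm(
  steps="0 0 0 0 255;0 0 0 0 255;0 0 0 0 255;0 0 0 0 255;0 0 0 0 255;0 0 0 0 255;0 0 0 0 255;0 0 0 0 255;0 0 0 0 255;0 0 0 0 255",
)

```text
clock: 8.75
position: [0.5305, -0.0829, 0.1242]
ee_rot: [-1.03, 1.314, 1.03]
force: [-0.1, -0.8, -0.5]
width: 0.006
```

move_arm(
  steps="0 0 0 0 255;0 0 0 0 255;0 0 0 0 255;0 0 0 0 255;0 0 0 0 255;0 0 0 0 255;0 0 0 0 255",
)

```text
clock: 9.33
position: [0.5305, -0.0829, 0.1242]
ee_rot: [-1.03, 1.314, 1.03]
force: [-0.1, -0.5, -0.6]
width: 0.005
```

move_arm(
  steps="-0.02 0 0 0 255;-0.05 0 0 0 255;-0.08 0 0 0 255;-0.09 0 0 0 255;-0.09 0 0 0 255;-0.09 0 0 0 255",
)

```text
clock: 9.83
position: [0.5307, -0.0827, 0.2143]
ee_rot: [-1.03, 1.312, 1.03]
force: [-0.3, -0.2, -0.9]
width: 0.003
```

```bash
python3 - <<'E'
from h import *
go([.536,.315,.2])
E
```

```text
t 9.83 pos [ 0.5307 -0.0827  0.2143] F [-0.3  -0.19 -0.9 ] q [-0.46  0.34  0.69  1.85 -0.25  1.04  1.66] w 0.0026427762533045287
shift tool [0.0145 0.0896 0.3876]
```

move_arm(
  steps="0 0.009 0.037 0 255;0 0.018 0.076 0 255;0 0.027 0.115 0 255;0 0.036 0.155 0 255;0 0.045 0.195 0 255;0 0.054 0.235 0 255;0 0.063 0.275 0 255;0 0.072 0.315 0 255;0 0.081 0.355 0 255;0 0.09 0.387 0 255",
)

```text
clock: 10.67
position: [0.534, 0.3178, 0.2121]
ee_rot: [-1.031, 1.315, 1.033]
force: [0.4, -0.6, -0.1]
width: 0.006
```

move_arm(
  steps="0.03 0 0 0 255;0.06 0 0 0 255;0.08 0 0 0 255;0.09 0 0 0 255;0.09 0 0 0 255;0.09 0 0 0 255",
)

```text
clock: 11.17
position: [0.5353, 0.3139, 0.1238]
ee_rot: [-1.03, 1.315, 1.03]
force: [0.2, -0.1, 0.4]
width: 0.004
```

```bash
python3 - <<'E'
from h import *
go([.536,.315,.075])
d=arm.get_image("side"); im=d["img"][220:310,130:230]; p=arm.observe()["position"]
im=cv2.resize(im,None,fx=6,fy=6,interpolation=2)
for q,c in zip(proj(d,[p,[.536,.315,.055]]),[(0,0,255),(255,0,255)]):
    cv2.drawMarker(im,tuple(int(v) for v in ((q-[130,220])+.5)*6),c,0,20,1)
cv2.imwrite("pics/s6.png",im)
d=arm.get_image("top");cv2.imwrite("pics/t6.png",cv2.resize(d["img"][90:240,50:250],None,fx=4,fy=4,interpolation=2))
E
```

```text
t 11.17 pos [0.5353 0.3139 0.1238] F [ 0.23 -0.06  0.44] q [-0.98  0.57  0.55  1.73 -0.35  0.94  1.04] w 0.0037218852654311995
shift tool [ 0.0488 -0.0004  0.0013]
```

View pics/s6.png

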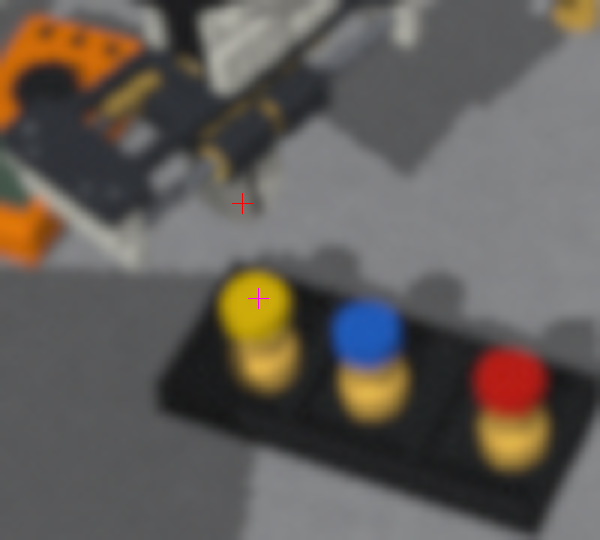

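View pics/t6.png

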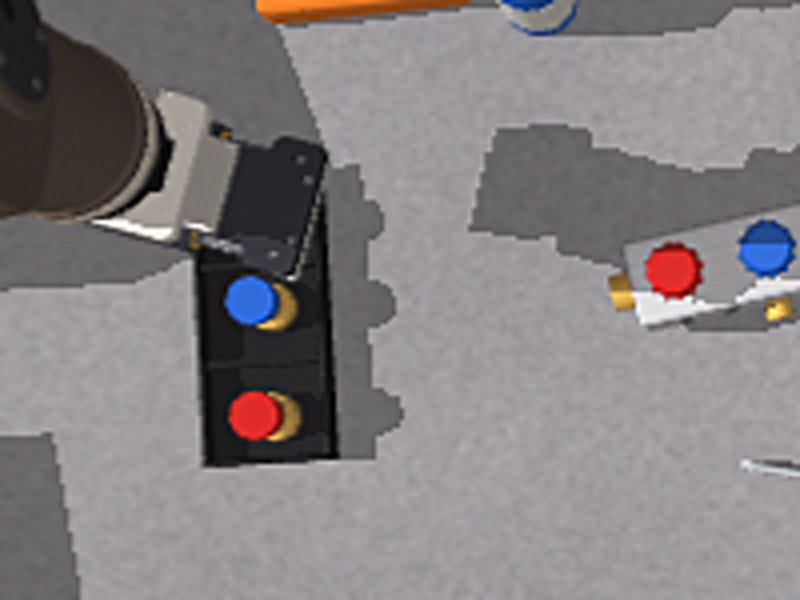

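move_arm(
  steps="0.02 -0.001 0.001 0 255;0.035 -0.001 0.001 0 255;0.043 -0.001 0.001 0 255;0.048 -0.001 0.001 0 255;0.048 -0.001 0.001 0 255;0.048 -0.001 0.001 0 255",
)

```text
clock: 11.77
position: [0.5371, 0.3152, 0.077]
ee_rot: [-1.03, 1.313, 1.03]
force: [0.5, 0.1, 0.5]
width: 0.004
```

```bash
python3 - <<'E'
from h import *
go([.536,.315,.075])
d=arm.get_image("side"); im=d["img"][230:300,140:220]; p=arm.observe()["position"]
im=cv2.resize(im,None,fx=8,fy=8,interpolation=2)
for q,c in zip(proj(d,[p,[.536,.315,.055]]),[(0,0,255),(255,0,255)]):
    cv2.drawMarker(im,tuple(int(v) for v in ((q-[140,230])+.5)*8),c,0,20,1)
cv2.imwrite("pics/s7.png",im)
E
```

```text
t 11.77 pos [0.5371 0.3152 0.077 ] F [0.54 0.08 0.48] q [-0.96  0.62  0.51  1.77 -0.39  0.85  1.07] w 0.004125754173545939
shift tool [ 0.002   0.001  -0.0005]
```

View pics/s7.png

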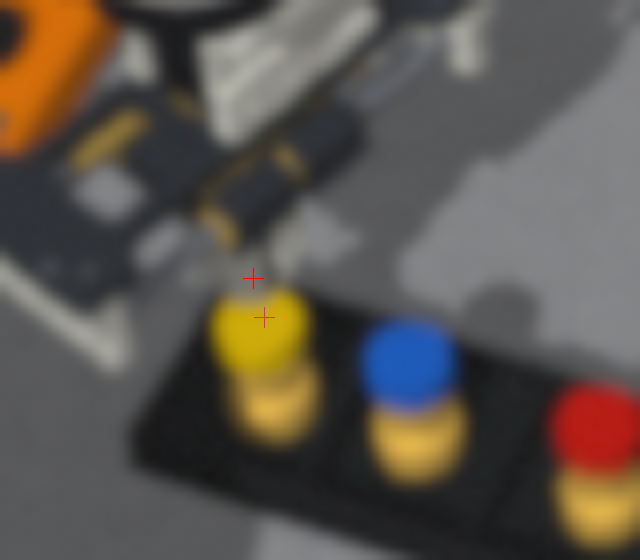

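move_arm(
  steps="0.001 0.001 0 0 255;0.0015 0.001 0 0 255;0.0015 0.001 0 0 255;0.0015 0.001 0 0 255;0.0015 0.001 0 0 255;0.0015 0.001 0 0 255;0.0015 0.001 0 0 255;0.0015 0.001 0 0 255;0.0015 0.001 0 0 255;0.0015 0.001 0 0 255",
)

```text
clock: 12.65
position: [0.5357, 0.3153, 0.0747]
ee_rot: [-1.03, 1.314, 1.03]
force: [0.0, 0.3, -0.0]
width: 0.006
```

move_arm(
  steps="0 0 0 0 255;0 0 0 0 255;0 0 0 0 255;0 0 0 0 255;0 0 0 0 255;0 0 0 0 255;0 0 0 0 255;0 0 0 0 255;0 0 0 0 255;0 0 0 0 255",
)

```text
clock: 13.48
position: [0.5356, 0.3153, 0.0748]
ee_rot: [-1.03, 1.314, 1.03]
force: [-0.6, -1.1, -0.1]
width: 0.007
```

move_arm(
  steps="0 0 0 0 255;0 0 0 0 255;0 0 0 0 255;0 0 0 0 255;0 0 0 0 255;0 0 0 0 255",
)

```text
clock: 13.98
position: [0.5357, 0.3154, 0.0747]
ee_rot: [-1.03, 1.314, 1.03]
force: [0.1, -0.8, 0.6]
width: 0.006
```

```bash
python3 - <<'E'
from h import *
go([.536,.315,.075])
d=arm.get_image("side"); im=d["img"][130:310,130:310]
cv2.imwrite("pics/s8.png",cv2.resize(im,(600,600),interpolation=2))
E
```

```text
t 13.98 pos [0.5357 0.3154 0.0747] F [ 0.11 -0.83  0.64] q [-0.96  0.63  0.51  1.77 -0.39  0.85  1.07] w 0.005678328349739333
shift tool [-0.0003 -0.0004 -0.0003]
```

View pics/s8.png

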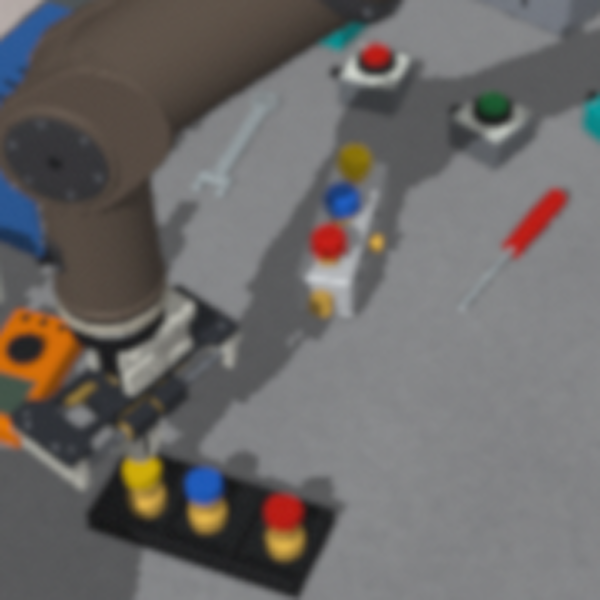

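```bash
python3 -c "
from cell import arm
print(arm.sign_off())"
```

```text
the job is handed in; nothing more can be done
None
```

The job was done in the order asked and handed in at about 14 s on the robot's clock, with the fingers still pointing at the yellow-topped spare.

- **Green button:** I pressed the one on the grey box until it reached its stop. The tip stopped at z = 0.058 m and the force rose from about 5 N to 11 N. After I lifted off, the side picture showed the button back up.
- **Yellow cap:** I held the shut fingertips at (0.530, -0.083, 0.124) for just over two seconds. That is about 2 cm over the 0.104 m top, and the force stayed within the sensor's noise.
- **Yellow spare:** I held at (0.536, 0.315, 0.075), about 2 cm over its top at roughly 0.055 m, for just over two seconds. The last picture shows the tip over the yellow top, with the spares still standing. The force was again only noise.

**Disagreement between cameras:** the top and side views first differed by about 13 mm on where the three targets were. Most of this came from the side view's colour patches including the sides of the parts. Checked against the robot's base bolts and the fingertips, 2–6 mm was left over. I relied on the top view and nudged the aim by 1–2 mm after close side views.

**Not seen in the last view:** the arm hid the bottle, but by my measurements the fingertips were about 0.24 m from it.

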